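# Clear the spent label core and hold the tensioner back

### The job

I am about to change the label roll at the checkout. Lift the spent cardboard core (the thin empty tube) up and off its spindle and set it down in the open black tray without dropping it, then push the sprung tensioner arm of the unwinder back past its ratchet click and keep holding it there: it springs forward if let go, so finish while still holding it back. Leave the full roll on its spindle and the other things on the counter alone.

Things in the scene. Friction and masses are not known exactly. Their poses are not given: they have to be found in the camera images.
- unwinder: Label-roll unwinder screwed to the counter: grey deck 260 (x) x 300 (y) x 20 mm, origin under its centre. Two upright spindles, diameter 28, top z = 90 mm, at x = +70, y = -75 and +75 mm; core and roll stand round them on discs at z = 24 mm, either way round. Tensioner arm over its -x side. Thin fixed guide pin (diameter 16, top 80 mm) at x = -105, y = -125 mm. Yaw within 0.35 rad.
- core: Spent label core: empty cardboard tube, outside diameter 48, bore 36, height 60 mm, 20 to 45 g, standing round one spindle with 4 mm of play. Origin at the centre of its lower end, z along the tube; its top is at z = 84 mm above the counter at the start. Must rise 67 mm or more to come clear of the spindle.
- core_mid (a point): Centre of the core's tube (mid-height, on its axis).
- full_roll: Full roll of white labels on the other spindle: outside diameter 84, bore 36, height 60 mm, 250 g. Origin at the centre of its lower end. To be left alone.
- tray: Open black tray fixed to the counter, 160 (x) by 200 (y) by 50 mm high outside, walls and floor 5 mm. Origin at the centre of its underside. The core may stand or lie anywhere in it.
- tensioner (a joint): Angle of the sprung arm about its upright pivot, rad: 0 = rest; grows as pushed back, anticlockwise from above, roller going to the unwinder's +x. It clicks over a tooth at 0.33; the arm is well past the click at 0.45 to 0.55; hard stop 0.60. Push at the roller: 2.5 N at rest, 8 N just before the click, 3 N just after, 6.5 N at 0.45, 8 N at 0.60. It does not latch: let go, it springs back to 0.
- roller (a point): Centre of the upright rubber roller on the free end of the tensioner arm: diameter 24 mm, from 38 to 100 mm above the counter, this point at 70 mm; it does not spin. The flat arm under it is 20 mm wide, top at 38 mm. 110 mm from the pivot; at rest at x = -90, y = +10 mm of the unwinder. 60 mm free round it along its travel. Push it from its -x side.
- pivot (a point): Point on the vertical pivot axis of the tensioner arm, 75 mm above the counter, at x = -90, y = +120 mm of the unwinder. Pivot post of diameter 16 mm, top at 70 mm.
- scanner: Black hand-held barcode scanner lying on the counter, about 85 by 150 by 32 mm, origin under its head: bystander.
- can: Plain aluminium drink can, diameter 66, height 115 mm, origin at the centre of its underside: bystander.
- stapler: Black stapler 130 by 34 by 40 mm, origin at the centre of its underside: bystander.
Things that resemble listed ones, but are neither listed nor needed, are in the scene too. There is more than one size of the core; the job needs the smaller.

How it is judged (in metres and radians):
On the way, in this order (a step that is already met when the one before it is completed fails the run):
1. the core is off its spindle, held up in the air by the fingers, above the spindle's top (height (world z) of core above 0.092 m and contact force between the fingers and core above 0.3 N), for 0.1 s.
2. the core lies or stands in the tray, let go, with the tensioner arm still forward (x of core_mid in the frame of tray between -0.072 and 0.072 m and y of core_mid in the frame of tray between -0.092 and 0.092 m and z of core_mid in the frame of tray between 0 and 0.045 m and contact force between the fingers and core below 0.1 N and linear speed of core below 0.03 m/s and value of joint tensioner below 0.15 rad), for 0.2 s.
3. the tensioner arm is pushed past its click by the robot (value of joint tensioner above 0.38 rad and contact force between any of the fingers, the arm and tensioner above 0.8 N), for 0.3 s.
At the end, for the whole second after the job is handed in: Through the last second the tensioner arm is at rest past its click (joint above 0.38 rad), the robot bearing on it with over 0.8 N; the core is at rest in the tray (its centre inside the walls and under 45 mm above the tray's underside), not touched by the fingers (all of step 3 and velocity of joint tensioner between -0.15 and 0.15 rad/s and x of core_mid in the frame of tray between -0.072 and 0.072 m and y of core_mid in the frame of tray between -0.092 and 0.092 m and z of core_mid in the frame of tray between 0 and 0.045 m and contact force between the fingers and core below 0.1 N and linear speed of core below 0.03 m/s); the arm keeps its last pose, push and grip.
It fails at once if the full roll is moved by more than 20 mm (distance of full_roll from where it was at the start of the episode above 0.02 m).
It fails at once if the core is dropped (falls unheld faster than 0.9 m/s, about 40 mm) (linear speed of core above 0.9 m/s and contact force between the fingers and core below 0.05 N).
It fails at once if the scanner is moved by more than 20 mm (distance of scanner from where it was at the start of the episode above 0.02 m).
It fails at once if the can is moved by more than 20 mm (distance of can from where it was at the start of the episode above 0.02 m).
It fails at once if the stapler is moved by more than 20 mm (distance of stapler from where it was at the start of the episode above 0.02 m).
It also fails if it takes over 61 s, if anything falls off the work surface, if the arm or the gripper's body presses on something with over 40 N, if the wrist force passes 120 N, or if a joint passes its speed limit or range.

### The arm

A 7-joint arm with a two-finger parallel gripper is mounted at the origin on the work surface. World frame = base frame: x ahead of the robot, y to its left, z up, the work surface at z = 0. Lengths are in m, angles in degrees, forces in N, time in s.
With the tool pointing down it reaches from about 0.4 to 0.85 m from the base axis. Payload 10.4 kg.
Tool frame: the origin (TCP) lies at the very end of the fingers, on their centre line; the grasp point (between the pads) lies behind it (ctrl.pinch_z is the z of the grasp point in the tool frame, in m); z points along the fingers, y is the line along which they close (so a half turn about z gives the same grasp; the last joint's range is limited). The gripper opens to 85 mm and grips with 20 to 120 N. Pads are 22 mm wide; open, the fingers measure 114 mm over their backs; the gripper's body (76 mm by 85 mm) begins 54 mm behind the grasp point. The pads swing forward as they close: fully open they stand 13 mm farther back than shut.
Start: joints at [-72.743, 19.034, -3.707, 83.658, 1.238, 77.344, -5.071], TCP at [0.199, 0.593, 0.231] pointing down, gripper open.
Joint ranges: [-148.97, 148.97], [-28.65, 121.19], [-84.17, 76.75], [9.2, 138.47], [-72.65, 252.65], [3.7, 117.97], [-149.18, 149.18]. Speed limits (degrees/s): [127.2, 127.2, 159.86, 159.86, 180, 180, 180].

### API

Orientations are given as a 3x3 rotation matrix whose columns are the frame's x, y, z axes.
In Python, from cell import ctrl, snapshot, get_calibration, workorder, spotter gives the robot as it stands.
- The arm moves only by the tool drive_tool, never from a script. Its argument "deltas" is a list of rows, each a list of 2 entries, a list of its own where there are three numbers: the shift along the tool's x, y, z in units of 25 mm (1.0 is 25 mm), then the turn about the tool's z in units of 5 degrees (1.0 is 5 degrees). A call has 1 to 8 rows; each row is the pose to reach, as a shift and turn from the pose commanded when the call began, along the tool's axes at that moment; what a row does not reach only later rows make up. A row lasts 1/12 s, in which the tool goes at most 41.7 mm and 7.16 degrees, less where a joint would pass 70% of its speed; a pose out of reach is approached as far as the arm can. A call with a gripper value outside its range is refused whole. "jaw" is the opening, from -1 (shut) to 1 (fully open), set as the call begins (left out, the last holds). The fingers move at their own pace and stop on an object; "force" is the grip in N (left out, the last holds). Time passes only in rows, so rows that repeat a pose let the fingers close. It gives the time, the measured TCP pose, the force, the opening and the grip force at its end, in the units of the state.
- ctrl.get_obs(): the state, without advancing time (a new reading comes with each control period).
- snapshot(name): name is "scene" or "top" or "wrist"; returns the picture (384x512x3 uint8, red, green, blue); there is no depth.
- get_calibration(name): a dict with "intrinsics" (3x3 intrinsics, pixels), "R" (3x3) and "t" (3): a world point X has camera coordinates R X + t. Camera axes: x right, y down, z forward; pixel columns grow to the right and rows downward; lengths in m; the calibration is good to about 2 mm. A picture is of the moment at which its call begins: read the wrist's pose just before it. get_calibration takes no time and is no camera call; for the wrist camera it gives the pose at the moment of the call.
- workorder.finish_job(): hands the job in; it is judged then, once.
Trained networks look in the newest picture that a camera, given by its name, has taken for a name from the list of things; names that differ only in an ending like _2 or _b are one class to them, and where a whole thing is asked for, a point or a joint stands for the part that bears it (a point fixed in the world has none). Each returns a list of dicts, best first, with "score" (0 to 1); they miss things now and then, are a little off and sometimes report something else, mostly with a low value. They report only what shows in the picture. A call takes as long as a camera call. They do not tell look-alikes from the thing itself.
- spotter.silhouettes(name, camera): "region" (384x512 bool, what is visible of it) and "point" ([column, row] in pixels, amid what is visible of it).
The state is a dict: "clock": time; "joints": joint angles; "joint_velocities": joint speeds; "joint_efforts": joint torques, N m; "tool_pos": TCP position; "tcp_rot": TCP orientation; "wrist_force": force on the tool from outside, world axes, zero at the start; "torque": the same for the moment, N m; "finger_gap": opening from 0.0 (shut) to 1.0 (fully open); "grasp_force": force on a finger pad.
Only numpy, scipy, OpenCV 4.12 (cv2) and the standard library are available. Lean on these libraries where they do the work, as an engineer would, in place of code of your own. Each camera call takes 0.05 s, during which the arm holds its last target. There are 200 camera calls.

## Working session

There is one attempt and no reset: what is moved stays moved. The work goes in short steps, Python scripts to look and compute and a tool call to move; the robot and the scene stay as the last step left them, time stands still between calls to the robot, and variables do not carry over. Pictures are saved under pics/ and viewed, at most 10 in all, crops included, and the job is handed in when it is done.

Besides the shell and the picture viewer there is one more tool, called after "Emit:" by a JSON object that holds its "method" and its "body". drive_tool: Moves the arm, as the interface text tells. Its arguments: {"type":"object","properties":{"deltas":{"type":"array"},"jaw":{"type":"number"},"force":{"type":"number"}},"required":["deltas"]}

```bash
mkdir -p pics; ls
python3 - <<'E'
from cell import ctrl, snapshot, get_calibration, workorder, spotter
import cv2,numpy as np
print(ctrl.get_obs(), ctrl.pinch_z)
ims=[]
for c in ["scene","top"]:
    im=snapshot(c); cv2.imwrite(f"pics/{c}0.png",im[:,:,::-1]); ims.append(im)
    k=get_calibration(c); print(c,k)
    for n in ["core","full_roll","tray","tensioner","unwinder","can","stapler","scanner"]:
        for d in spotter.silhouettes(n,c)[:4]:
            r=d["region"]; ys,xs=np.where(r); print(n,round(d["score"],2),d["point"],r.sum(),xs.min(),xs.max(),ys.min(),ys.max())
E
```

```text
pics
{'clock': 0.0, 'joints': array([-72.74164203,  19.07175206,  -3.70501573,  83.70544007,
         1.23689255,  77.34316116,  -5.07040838]), 'joint_velocities': array([ 0.03921772,  0.05819589,  0.01057469,  0.04588308,  0.00478878,
        0.03556865, -0.03630278]), 'joint_efforts': array([ 1.06199379e-03, -6.25455451e+01,  4.97650215e-02, -3.91600406e+01,
        1.61322945e-02,  1.01083054e-02, -2.22718739e-06]), 'tool_pos': array([0.19876929, 0.59215957, 0.23052297]), 'tcp_rot': array([[-9.48025067e-01,  3.18195416e-01, -3.85510058e-04],
       [ 3.18195643e-01,  9.48024106e-01, -1.35195039e-03],
       [-6.47115885e-05, -1.40435048e-03, -9.99999012e-01]]), 'wrist_force': array([-0.06128377,  0.08063562, -0.60625299]), 'torque': array([ 0.01779459, -0.02438536,  0.01761545]), 'grasp_force': 0.0, 'finger_gap': 0.9997098421684985} -0.0187
scene {'intrinsics': array([[418.05492703,   0.        , 257.89434093],
       [  0.        , 418.05492703, 187.90842084],
       [  0.        ,   0.        ,   1.        ]]), 'R': array([[ 0.27659694,  0.96087501,  0.01460609],
       [ 0.7671
[... 939 characters left out ...]
0.        ,   1.        ]]), 'R': array([[ 0.01688604, -0.99964602,  0.0205598 ],
       [-0.99840228, -0.01796688, -0.05357317],
       [ 0.0539236 , -0.01962232, -0.99835225]]), 't': array([-0.02074167,  0.60574037,  1.24278218])}
core 0.57 [234.4, 195.5] 112 225 244 192 212
core 0.47 [283.8, 198.1] 130 275 293 195 210
full_roll 0.55 [328.7, 204.2] 704 320 352 186 215
tray 0.84 [175.4, 223.3] 3980 137 209 196 253
tray 0.26 [411.0, 208.4] 575 401 420 185 227
tensioner 0.56 [284.9, 259.5] 539 263 316 244 267
unwinder 0.58 [307.9, 232.4] 8404 256 362 180 272
can 0.65 [78.8, 210.7] 731 58 94 199 222
stapler 0.76 [413.4, 207.9] 647 400 420 185 228
scanner 0.71 [246.4, 127.8] 801 215 265 115 150
```

Run:
```python
import cv2,numpy as np
a=cv2.imread("pics/scene0.png")[100:290,70:440];b=cv2.imread("pics/top0.png")[100:290,50:430]
a=cv2.resize(a,(584,300),interpolation=cv2.INTER_CUBIC); b=cv2.resize(b,(600,300),interpolation=cv2.INTER_CUBIC)
a=cv2.copyMakeBorder(a,0,0,0,16,cv2.BORDER_CONSTANT)
cv2.imwrite("pics/both0.png",np.vstack([a,b]))
```

```text
(no output)
```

View pics/both0.png

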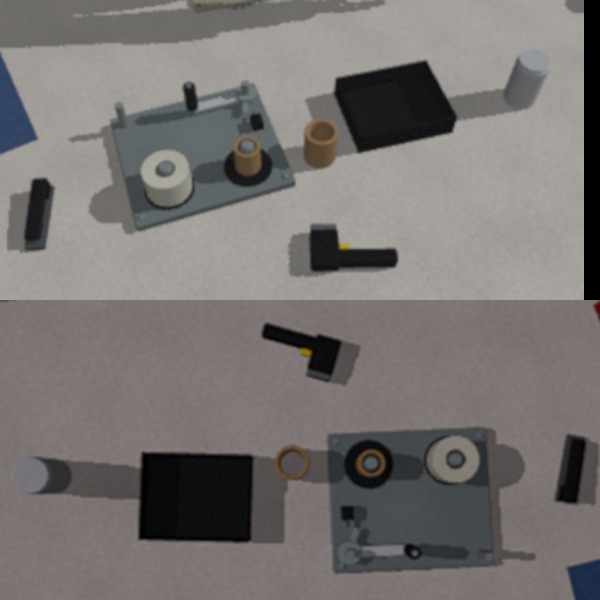

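The pictures show the small core on the unwinder's left (+y) spindle, at top-view pixel (285,203). The larger look-alike is on bare counter at (235,203), the tray is at (175,215), and the black roller is at about (311,258). The roll is on the -y spindle.

```bash
cat > h.py <<'E'
from cell import ctrl, snapshot, get_calibration, workorder, spotter
import cv2,numpy as np
from scipy.optimize import least_squares
def back(k,px,z):
    px=np.atleast_2d(px).astype(float)
    d=np.c_[px,np.ones(len(px))]@np.linalg.inv(k["intrinsics"]).T@k["R"]
    c=-k["R"].T@k["t"]
    return c+d*((z-c[2])/d[:,2])[:,None]
def proj(k,X):
    p=(np.atleast_2d(X)@k["R"].T+k["t"])@k["intrinsics"].T
    return p[:,:2]/p[:,2:]
def delta(p,yaw=None):
    "tool shift in units from present pose to world p"
    o=ctrl.get_obs(); return np.round(o["tcp_rot"].T@(np.array(p)-o["tool_pos"])/0.025,2)
E
python3 - <<'E'
from h import *
k=get_calibration("top"); im=snapshot("top")
def rect(n,z):
    r=spotter.silhouettes(n,"top")[0]["region"]
    ys,xs=np.where(r); P=back(k,np.c_[xs,ys],z)[:,:2]
    print(n,cv2.minAreaRect((P*1000).astype(np.float32)))
rect("unwinder",.02); rect("tray",.05)
hsv=cv2.cvtColor(im,cv2.COLOR_RGB2HSV)
m=((hsv[...,0]<18)&(hsv[...,1]>110)&(hsv[...,2]>50)).astype(np.uint8)
m[:150]=0;m[280:]=0
n,l,s,c=cv2.connectedComponentsWithStats(m)
for i in range(1,n):
    if s[i,4]>20:
        ys,xs=np.where(l==i); ct,rad=cv2.minEnclosingCircle(np.c_[xs,ys].astype(np.float32))
        print("brown",s[i],ct,rad,back(k,ct,.084),back(k,ct,.1))
print("roller",back(k,(311.6,258.3),.1),"pivot",back(k,(50+349*.6333,100+252*.6333),.07),"roll",back(k,(50+452*.6333,100+160*.6333),.084))
k=get_calibration("scene")
for n,z in [("can",.115)]:
    print(n,back(get_calibration("top"),spotter.silhouettes(n,"top")[0]["point"],z))
print("scanner",back(get_calibration("top"),spotter.silhouettes("scanner","top")[0]["point"],.03))
E
```

```text
unwinder ((516.9354858398438, -179.7404327392578), (259.4013671875, 299.7775573730469), 3.657942533493042)
tray ((517.4822387695312, 212.92254638671875), (205.8849639892578, 160.8935546875), 88.90345001220703)
brown [225 193  20  20 126] (234.5, 202.8125) 10.388081550598145 [[0.57891302 0.03942606 0.084     ]] [[0.5783642  0.03909129 0.1       ]]
brown [275 195  19  17 159] (284.13916015625, 202.99484252929688) 9.356673240661621 [[ 0.58084877 -0.09956675  0.084     ]] [[ 0.58027391 -0.09803211  0.1       ]]
roller [[ 0.42952906 -0.17559019  0.1       ]] pivot [[ 0.42143344 -0.06599079  0.07      ]] roll [[ 0.58811437 -0.24616633  0.084     ]]
can [[0.54810666 0.45671748 0.115     ]]
scanner [[0.80281354 0.01204351 0.03      ]]
```

Emit:
{"method": "drive_tool", "body": {"deltas": [[[-1,-0.9,0],0],[[-2.2,-2,0],0],[[-3.4,-3.1,0],0],[[-4.6,-4.2,0],0],[[-5.8,-5.3,0],0],[[-7,-6.4,0],0],[[-8.2,-7.5,0],0],[[-9.2,-8.5,0],0]], "jaw": 1, "force": 20}}

```text
clock: 1.82
tool_pos: [0.3505, 0.3154, 0.2316]
tcp_rot: [[-0.948, 0.32, 0.0], [0.32, 0.948, 0.001], [-0.0, 0.001, -1.0]]
wrist_force: [1.3, 0.2, 1.1]
finger_gap: 0.998
grasp_force: 0.0
```

Emit:
{"method": "drive_tool", "body": {"deltas": [[[-1,-0.9,0],0],[[-2.2,-2,0],0],[[-3.4,-3.1,0],0],[[-4.6,-4.2,0],0],[[-5.8,-5.3,0],0],[[-7,-6.4,0],0],[[-8.2,-7.5,0],0],[[-9.2,-8.5,0],0]]}}

```text
clock: 2.48
tool_pos: [0.5007, 0.0406, 0.2317]
tcp_rot: [[-0.948, 0.319, 0.001], [0.319, 0.948, 0.0], [-0.001, 0.001, -1.0]]
wrist_force: [0.9, -0.1, -0.1]
finger_gap: 1.001
grasp_force: 0.0
```

Emit:
{"method": "drive_tool", "body": {"deltas": [[[-1,-0.9,0],0],[[-2,-1.8,0],0],[[-3,-2.7,0],0],[[-4,-3.6,0],0],[[-4.7,-4.2,0],0],[[-4.9,-4.4,0],0],[[-4.9,-4.4,0],0]]}}

```text
clock: 3.07
tool_pos: [0.581, -0.1021, 0.231]
tcp_rot: [[-0.947, 0.321, -0.0], [0.321, 0.947, -0.001], [0.0, -0.001, -1.0]]
wrist_force: [-0.2, 0.7, -0.4]
finger_gap: 1.002
grasp_force: 0.0
```

Run:
```python
from h import *
k=get_calibration("wrist"); im=snapshot("wrist"); cv2.imwrite("pics/w1.png",im[:,:,::-1])
o=ctrl.get_obs(); print(o["clock"],o["tool_pos"],o["tcp_rot"],o["joints"])
for d in spotter.silhouettes("core","wrist"):
    ys,xs=np.where(d["region"]); print(d["score"],d["point"],d["region"].sum(),back(k,d["point"],.084))
print("expected core", proj(k,[.581,-.1,.084]))
print(delta([.581,-.1,.231]))
```

```text
3.1167 [ 0.5807008  -0.1002346   0.23100948] [[-9.47637799e-01  3.19346573e-01 -6.07033326e-04]
 [ 3.19346699e-01  9.47637943e-01 -1.21100327e-04]
 [ 5.36574838e-04 -3.08613336e-04 -9.99999808e-01]] [-22.93929951  15.89108592  34.4599911   91.04077544  -9.17606311
  75.95723806  84.11296767]
0.89 [378.5, 136.1] 3606 [[0.57456013 0.03067737 0.084     ]]
0.76 [271.5, 175.7] 1230 [[ 0.57914451 -0.08652775  0.084     ]]
expected core [[260.21685935 181.13819557]]
[-0.03 -0.03  0.  ]
```

View pics/w1.png

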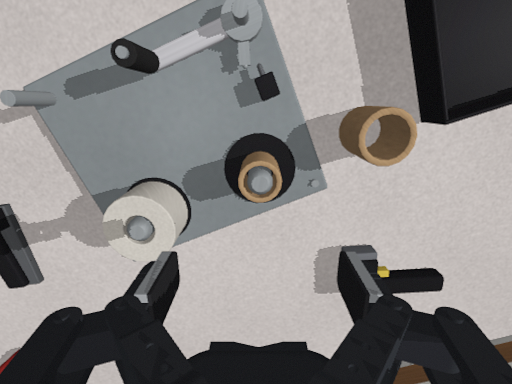

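The wrist view shows the core's ring at (261,181), where it was predicted, with the spindle inside. I'm descending.

Emit:
{"method": "drive_tool", "body": {"deltas": [[[0,0,1],0],[[0,0,2.1],0],[[0,0,3.2],0],[[0,0,4.3],0],[[0,0,5.4],0],[[0,0,6.4],0],[[0,0,7.1],0],[[0,0,7.4],0]]}}

```text
clock: 3.83
tool_pos: [0.5791, -0.0974, 0.0439]
tcp_rot: [[-0.949, 0.316, -0.004], [0.316, 0.949, 0.001], [0.004, 0.0, -1.0]]
wrist_force: [-0.5, 0.7, -0.1]
finger_gap: 0.996
grasp_force: 0.0
```

Emit:
{"method": "drive_tool", "body": {"deltas": [[[0,0,0],0],[[0,0,0],0],[[0,0,0],0],[[0,0,0],0],[[0,0,0],0],[[0,0,0],0],[[0,0,0],0],[[0,0,0],0]], "jaw": -1, "force": 20}}

```text
clock: 4.5
tool_pos: [0.5819, -0.0996, 0.048]
tcp_rot: [[-0.948, 0.318, 0.002], [0.318, 0.948, 0.001], [-0.002, 0.002, -1.0]]
wrist_force: [-1.9, 2.0, 9.0]
finger_gap: 0.568
grasp_force: 20.4
```

Emit:
{"method": "drive_tool", "body": {"deltas": [[[0,0,-0.3],0],[[0,0,-0.9],0],[[0,0,-1.6],0],[[0,0,-2.4],0],[[0,0,-3.2],0],[[0,0,-4],0],[[0,0,-4.7],0],[[0,0,-5.2],0]]}}

```text
clock: 5.17
tool_pos: [0.5814, -0.1003, 0.179]
tcp_rot: [[-0.948, 0.319, 0.003], [0.319, 0.948, 0.0], [-0.003, 0.001, -1.0]]
wrist_force: [0.9, 0.6, -0.1]
finger_gap: 0.564
grasp_force: 20.8
```

Run:
```python
from h import *
im=snapshot("wrist"); cv2.imwrite("pics/w2.png",im[:,:,::-1])
o=ctrl.get_obs(); print(o["clock"],o["tool_pos"],o["joints"],o["grasp_force"],o["finger_gap"])
print(delta([.515,.2,o["tool_pos"][2]]))
```

```text
5.2167 [ 0.5823541 -0.1005051  0.1808146] [-22.47956764  18.04456309  34.04602127  94.87185595 -10.69839832
  70.04921026  85.29503233] 20.80077123362571 0.562716399560555
[ 6.380e+00  1.054e+01 -1.000e-02]
```

View pics/w2.png

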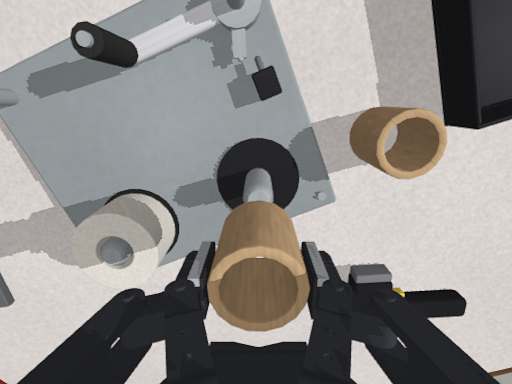

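The core is held upright above the bare spindle, so I'm carrying it to the tray.

Emit:
{"method": "drive_tool", "body": {"deltas": [[[0.3,0.5,0],0],[[0.8,1.3,0],0],[[1.4,2.3,0],0],[[2,3.3,0],0],[[2.6,4.3,0],0],[[3.2,5.3,0],0],[[3.8,6.3,0],0],[[4.4,7.3,0],0]]}}

```text
clock: 5.88
tool_pos: [0.534, 0.1093, 0.1762]
tcp_rot: [[-0.948, 0.318, -0.0], [0.318, 0.948, 0.0], [0.0, 0.0, -1.0]]
wrist_force: [0.6, -0.7, -0.4]
finger_gap: 0.566
grasp_force: 20.8
```

Emit:
{"method": "drive_tool", "body": {"deltas": [[[0.6,1,0],0],[[1.1,1.8,0],0],[[1.5,2.5,0],0],[[1.8,3,0],0],[[2,3.2,0],0],[[2,3.2,0],0],[[2,3.2,0],0]]}}

```text
clock: 6.47
tool_pos: [0.5127, 0.199, 0.1762]
tcp_rot: [[-0.948, 0.318, -0.0], [0.318, 0.948, -0.0], [-0.0, -0.0, -1.0]]
wrist_force: [0.4, -1.1, -0.4]
finger_gap: 0.564
grasp_force: 20.8
```

Run:
```python
from h import *
im=snapshot("wrist"); cv2.imwrite("pics/w3.png",im[:,:,::-1])
o=ctrl.get_obs(); print(o["clock"],o["tool_pos"],o["joints"],o["grasp_force"],o["finger_gap"])
print(delta([.515,.205,.03]))
```

```text
6.5167 [0.51300019 0.19840965 0.17626941] [-46.93779955  11.96706552  23.96446441 100.62516313  -5.16657326
  68.49870543  49.82851792] 20.79677970148623 0.5651218139408396
[0.01 0.28 5.85]
```

View pics/w3.png

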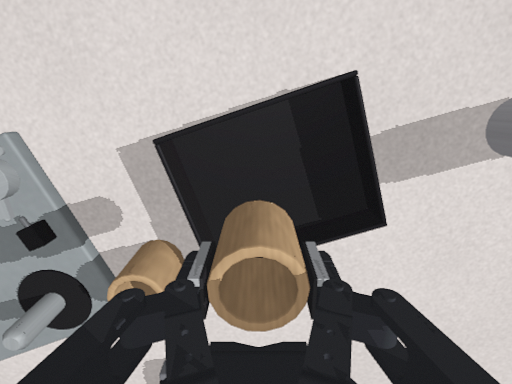

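Emit:
{"method": "drive_tool", "body": {"deltas": [[[0,0.2,0.6],0],[[0,0.3,1.5],0],[[0,0.3,2.5],0],[[0,0.3,3.5],0],[[0,0.3,4.4],0],[[0,0.3,5.1],0],[[0,0.3,5.5],0],[[0,0.3,5.6],0]]}}

```text
clock: 7.18
tool_pos: [0.5145, 0.2052, 0.0347]
tcp_rot: [[-0.947, 0.32, -0.002], [0.32, 0.947, -0.002], [0.001, -0.002, -1.0]]
wrist_force: [0.1, -0.2, -0.1]
finger_gap: 0.563
grasp_force: 20.8
```

Emit:
{"method": "drive_tool", "body": {"deltas": [[[0,0,0.07],0],[[0,0,0.14],0],[[0,0,0.21],0],[[0,0,0.24],0],[[0,0,0.24],0]]}}

```text
clock: 7.6
tool_pos: [0.5153, 0.2071, 0.0308]
tcp_rot: [[-0.948, 0.318, 0.001], [0.318, 0.948, 0.001], [-0.0, 0.001, -1.0]]
wrist_force: [-0.1, -0.4, -0.6]
finger_gap: 0.569
grasp_force: 20.8
```

Emit:
{"method": "drive_tool", "body": {"deltas": [[[0,0,0.04],0],[[0,0,0.08],0],[[0,0,0.12],0],[[0,0,0.12],0]]}}

```text
clock: 7.93
tool_pos: [0.5153, 0.2072, 0.0289]
tcp_rot: [[-0.948, 0.318, 0.0], [0.318, 0.948, 0.001], [0.0, 0.001, -1.0]]
wrist_force: [-7.8, -2.9, 18.9]
finger_gap: 0.566
grasp_force: 22.1
```

Emit:
{"method": "drive_tool", "body": {"deltas": [[[0,0,-0.04],0],[[0,0,-0.04],0]]}}

```text
clock: 8.1
tool_pos: [0.5154, 0.2071, 0.029]
tcp_rot: [[-0.948, 0.318, 0.001], [0.318, 0.948, 0.001], [-0.0, 0.001, -1.0]]
wrist_force: [-2.3, -1.6, 10.2]
finger_gap: 0.563
grasp_force: 21.5
```

Emit:
{"method": "drive_tool", "body": {"deltas": [[[0,0,0],0],[[0,0,0],0],[[0,0,0],0],[[0,0,0],0],[[0,0,0],0],[[0,0,0],0],[[0,0,0],0],[[0,0,0],0]], "jaw": 1}}

```text
clock: 8.77
tool_pos: [0.515, 0.2069, 0.0283]
tcp_rot: [[-0.948, 0.318, -0.0], [0.318, 0.948, 0.0], [0.0, 0.0, -1.0]]
wrist_force: [-1.2, 0.1, -0.4]
finger_gap: 1.001
grasp_force: 0.0
```

Emit:
{"method": "drive_tool", "body": {"deltas": [[[0,0,-0.3],0],[[0,0,-0.9],0],[[0,0,-1.8],0],[[0,0,-2.9],0],[[0,0,-4],0],[[0,0,-5],0],[[0,0,-5.8],0],[[0,0,-6],0]]}}

```text
clock: 9.43
tool_pos: [0.5166, 0.2074, 0.1825]
tcp_rot: [[-0.948, 0.318, 0.005], [0.319, 0.948, 0.003], [-0.003, 0.004, -1.0]]
wrist_force: [-0.6, 0.1, 0.2]
finger_gap: 1.003
grasp_force: 0.0
```

Run:
```python
from h import *
im=snapshot("wrist"); t=snapshot("top")
cv2.imwrite("pics/w4.png",np.hstack([im,cv2.resize(t[120:300,120:380],(288*2//2,200)) if 0 else np.zeros((384,1,3),np.uint8)])[:,:,::-1])
o=ctrl.get_obs(); print(o["clock"],o["tool_pos"],o["joints"],o["wrist_force"])
k=get_calibration("top"); 
for d in spotter.silhouettes("tensioner","top")[:2]: print(d["score"],d["point"])
print("roller px expected",proj(k,[.4266,-.176,.1]))
```

```text
9.5333 [0.51565683 0.20710688 0.17964573] [-47.43393776  12.42551188  23.92983736  99.69428704  -5.40447466
  68.85885967  49.379866  ] [-0.4427365  -0.00899307  0.5082308 ]
0.63 [282.6, 260.4]
roller px expected [[311.73870595 259.37481954]]
```

View pics/w4.png

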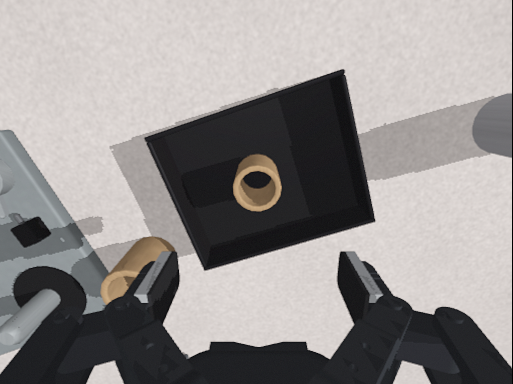

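The core stands in the tray, ring at (257,190), and has been let go. Next I move behind the roller with the jaws shut.

Emit:
{"method": "drive_tool", "body": {"deltas": [[[0,-0.6,0],0],[[0,-1.7,0],0],[[0,-2.9,0],0],[[0,-4.1,0],0],[[0,-5.3,0],0],[[0,-6.5,0],0],[[0,-7.7,0],0],[[0,-8.8,0],0]], "jaw": -1}}

```text
clock: 10.25
tool_pos: [0.4431, -0.0039, 0.1769]
tcp_rot: [[-0.948, 0.319, -0.002], [0.319, 0.948, -0.0], [0.002, -0.001, -1.0]]
wrist_force: [1.1, -0.7, 0.9]
finger_gap: 0.002
grasp_force: 0.0
```

Emit:
{"method": "drive_tool", "body": {"deltas": [[[0,-1.2,0],-0.9],[[0,-2.4,0],-2],[[0,-3.6,0],-3.1],[[0,-4.8,0],-4.2],[[0,-6,0],-5.3],[[0,-7.1,0],-6.4],[[0.1,-7.9,0],-7.2],[[0.1,-8,0],-7.4]]}}

```text
clock: 10.92
tool_pos: [0.3762, -0.1937, 0.177]
tcp_rot: [[-0.949, -0.316, -0.002], [-0.316, 0.949, 0.001], [0.002, 0.001, -1.0]]
wrist_force: [-0.4, -0.0, -0.0]
finger_gap: -0.002
grasp_force: 0.0
```

Run:
```python
from h import *
k=get_calibration("wrist"); im=snapshot("wrist")
o=ctrl.get_obs(); print(o["clock"],o["tool_pos"],o["tcp_rot"],o["joints"],o["finger_gap"])
print(delta([.383,-.19,.055]))
for z in (.1,.07): 
    p=proj(k,[.4266,-.176,z])[0]; print(p); cv2.circle(im,tuple(int(v) for v in p),5,(255,0,0),1)
cv2.imwrite("pics/w5.png",im[:,:,::-1])
```

```text
10.9667 [ 0.37707171 -0.19225652  0.17715485] [[-9.49036755e-01 -3.15161240e-01 -1.62194092e-03]
 [-3.15162961e-01  9.49037105e-01  9.38962325e-04]
 [ 1.24335758e-03  1.40228546e-03 -9.99998244e-01]] [-30.68084316 -10.59053524  48.00971105 118.34680907   8.38209224
  69.09453023 122.18548069] -0.0019497664757928373
[-0.26  0.    4.89]
[259.36340217 259.67048472]
[259.19362381 243.7493697 ]
```

View pics/w5.png

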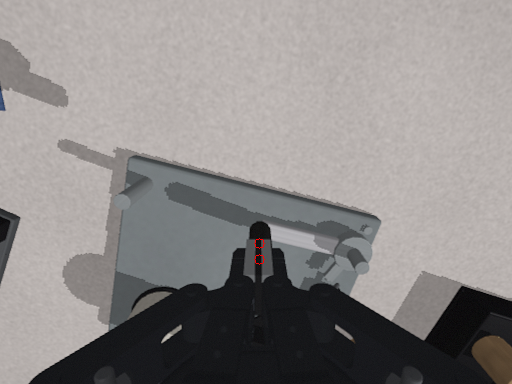

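The roller, near (259,240), lines up sideways with the fingers at column 259. I descend behind it.

Emit:
{"method": "drive_tool", "body": {"deltas": [[[0.1,0,0.5],0],[[0.1,0,1.2],0],[[0.1,0,2],0],[[0.1,0,2.8],0],[[0.1,0,3.6],0],[[0,0,4.3],0],[[0,0,4.8],0],[[0,0,4.9],0]]}}

```text
clock: 11.63
tool_pos: [0.3772, -0.1892, 0.0532]
tcp_rot: [[-0.949, -0.316, -0.005], [-0.316, 0.949, -0.0], [0.005, 0.002, -1.0]]
wrist_force: [-0.5, 0.4, -0.0]
finger_gap: -0.0
grasp_force: 0.0
```

Run:
```python
from h import *
o=ctrl.get_obs(); print(o["clock"],o["tool_pos"],o["tcp_rot"],o["joints"],o["wrist_force"])
print(delta([.4047,-.1831,.055]),delta([.4564,-.166,.055]))
```

```text
11.6333 [ 0.3771817  -0.18924489  0.05323519] [[-9.48672415e-01 -3.16221568e-01 -4.95672123e-03]
 [-3.16225236e-01  9.48684140e-01 -4.58889310e-05]
 [ 4.71687389e-03  1.52390678e-03 -9.99987714e-01]] [-30.64615731   5.75098764  53.85602807 126.01342752  -5.83052688
  50.99359726 135.20517051] [-0.54244859  0.40645401 -0.01399992]
[-1.12 -0.11 -0.08] [-3.3  -0.12 -0.09]
```

Emit:
{"method": "drive_tool", "body": {"deltas": [[[-0.4,-0.1,0],0],[[-0.8,-0.1,0],0],[[-1.2,-0.1,0],0],[[-1.5,-0.1,0],0],[[-1.8,-0.1,0],0],[[-2.1,-0.1,0],0],[[-2.4,-0.1,0],0],[[-2.5,-0.1,0],0]]}}

```text
clock: 12.3
tool_pos: [0.4396, -0.1731, 0.0558]
tcp_rot: [[-0.949, -0.316, -0.001], [-0.316, 0.949, -0.001], [0.001, -0.0, -1.0]]
wrist_force: [-1.8, -1.8, 1.2]
finger_gap: 0.003
grasp_force: 0.0
```

Emit:
{"method": "drive_tool", "body": {"deltas": [[[-0.2,0,0],0],[[-0.4,0,0],0],[[-0.6,0,0],0],[[-0.7,0,0],0],[[-0.7,0,0],0],[[-0.7,0,0],0]]}}

```text
clock: 12.8
tool_pos: [0.4546, -0.167, 0.0553]
tcp_rot: [[-0.949, -0.316, -0.003], [-0.316, 0.949, 0.001], [0.003, 0.002, -1.0]]
wrist_force: [-7.8, -0.6, 1.9]
finger_gap: -0.004
grasp_force: 0.0
```

Run:
```python
from h import *
k=get_calibration("top"); t=snapshot("top"); im=snapshot("scene")
o=ctrl.get_obs(); print(o["clock"],o["tool_pos"],o["wrist_force"])
for th in (0,.38,.5,.6):
    a=np.radians(3.66); l=.11*np.array([np.sin(th),-np.cos(th)]); R=np.array([[np.cos(a),-np.sin(a)],[np.sin(a),np.cos(a)]])
    print(th,np.array([.4195,-.066])+R@l, proj(get_calibration("scene"),[*(np.array([.4195,-.066])+R@l),.1]))
a=cv2.resize(im[120:270,130:380],(750,450),interpolation=cv2.INTER_CUBIC)
cv2.imwrite("pics/s6.png",a[:,:,::-1])
```

```text
12.9 [ 0.4544521  -0.16701832  0.05532328] [-7.3965115  -0.43477408  2.10871564]
0 [ 0.42652192 -0.17577565] [[189.53064799 154.48404626]]
0.38 [ 0.46673904 -0.16534019] [[195.52042984 163.62378587]]
0.5 [ 0.47829156 -0.15897071] [[198.414021  166.0756115]]
0.6 [ 0.48727943 -0.15263688] [[201.14795955 167.90277573]]
```

View pics/s6.png

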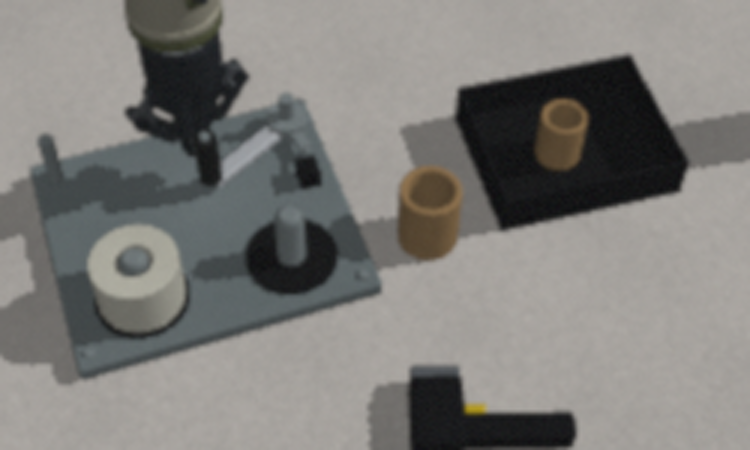

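The roller's top is at pixel (199,166), which matches 0.5 rad, and the 7.4 N push fits that. The core stands in the tray, so I'm handing in.

```bash
python3 -c "
from cell import workorder
print(workorder.finish_job())"
```

```text
the job is handed in; nothing more can be done
None
```

I lifted the small core off its spindle and set it standing in the tray. The tensioner arm is held back at about 0.5 rad, past its click, with about 7 N on it. The job is handed in, though the hand-in call returned no verdict.

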